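# Put the dovetailed drawer side away, tails inward

## Task

The pale pine drawer side lies in the red cradle with its freshly cut dovetails sticking out; put it away in the empty blue bay, lying flat with the dovetails inward and pushed up to the back, the plain end sticking out, and let go. The pine bruises: hold it with a light grip (no more than 40 N), and set it down and slide it in gently, without knocks. Leave the dark drawer side in the other bay and everything else on the bench where it is.

Things in the scene. Friction and masses are not known exactly. Their poses are not given: they have to be found in the camera images.
- side: the workpiece: pale pine drawer side, a flat board 180 long (x) x 50 wide (y) x 20 thick (z) mm, about 0.1 kg, with two dovetail tails 20 mm long at its -x end behind a dark marked line. Origin: centre of its underside, z up. At the start it lies in the red cradle, where only the 60 to 70 mm at the tail end stands out and can be gripped.
- side_tails (a point): middle of the tail end face of the pale board (x = -90 mm, half way up its thickness)
- side_plain (a point): middle of the plain end face of the pale board (x = +90 mm, half way up its thickness)
- cradle: red-walled open-topped sawing cradle fixed to the bench, holding the pale board at the start; same shape and size as the blue bays: 128 x 76 x 44 mm outside, floor 12 mm thick, inside 60 mm wide, mouth at its -x end (x = -64 mm), stop at x = +56 mm. Origin: centre of its underside.
- slot_free: blue-walled open-topped storage bay fixed to the bench, mouth at its -x end, towards the bench's middle. Outside 128 x 76 x 44 mm (44 high); floor 12 mm thick, inside 60 mm wide, from the mouth (x = -64 mm) to the back stop (x = +56 mm). Origin: centre of its underside. This one is empty. Which of the two places it stands in varies.
- slot_full: blue-walled open-topped storage bay fixed to the bench, mouth at its -x end, towards the bench's middle. Outside 128 x 76 x 44 mm (44 high); floor 12 mm thick, inside 60 mm wide, from the mouth (x = -64 mm) to the back stop (x = +56 mm). Origin: centre of its underside. This one already holds the dark board.
- mat: flat black rubber mat fixed on the bench between the cradle and the bays, 200 (x) x 260 (y) x 4 mm thick, free of things: a soft place to lay the board while changing grip. Origin: centre of its underside.
- stored: dark brown drawer side of the same shape, 180 x 50 x 20 mm, stored in the other blue bay, its plain end standing out by 60 mm; origin: centre of its underside
- mallet: carpenter's wooden mallet lying on the far part of the bench, block head 70 x 120 x 80 mm with a round handle; origin: centre of its underside (of the head)
- chisel: bench chisel lying flat, 205 mm long, yellow handle, steel blade; origin: centre of its underside
- square: try square lying flat, dark wooden stock 100 mm, steel blade 110 mm; origin: centre of its underside (of the stock)
- glue: white glue bottle with red cap, standing, 56 mm across, 120 mm tall; origin: centre of its underside
- offcut: small pine offcut 70 x 38 x 30 mm; origin: centre of its underside
- tape: yellow tape measure, 66 x 35 x 62 mm; origin: centre of its underside
- tin: low green tin, standing, 70 mm across, 50 mm tall; origin: centre of its underside
There are look-alikes about, which are no part of the job. Several things have the shape of the side; the one meant has the colours described above.

How it is judged:
By the outcome, as a careful person would: the job done as asked, in the order asked, and still so for the second after the job is handed in, with the robot touching nothing.
It also fails if it takes over 54 s, if anything falls off the work surface, if the arm or the gripper's body presses on something with over 40 N, if the wrist force passes 120 N, or if a joint passes its speed limit or range.

## Robot

A 6-joint arm with a two-finger parallel gripper is mounted at the origin on the work surface. World frame = base frame: x ahead of the robot, y to its left, z up, the work surface at z = 0. Lengths are in m, angles in degrees, forces in N, time in s.
With the tool pointing down it reaches from about 0.25 to 0.725 m from the base axis. Payload 4 kg.
Tool frame: the origin (TCP) lies at the centre of the arm's flange, where the gripper is bolted on; the fingertips stand 173 mm ahead of it and the grasp point (between the pads) lies 155 mm ahead of it (bot.grip_point_offset is the distance from the TCP to the grasp point, in m); x points along the fingers, z is the direction in which the jaws open and shut, and the axes are right-handed (so a half turn about x gives the same grasp; the last joint's range is limited). The gripper opens to 85 mm and grips with 20 to 120 N. Pads are 22 mm wide; open, the fingers measure 114 mm over their backs; the gripper's body (76 mm by 85 mm) begins 54 mm behind the grasp point. The pads swing forward as they close: fully open they stand 13 mm farther back than shut.
Start: joints at [65.26, 13.785, 0.286, 76.501, 0, 90], TCP at [0.209, 0.454, 0.405] pointing down, gripper open.
Joint ranges: [-155.79, 155.79], [-60.16, 107.12], [-62.33, 73.08], [-114, 123.19], [-81.49, 82.49], [-180, 180]. Speed limits (degrees/s): [159.86, 159.86, 180, 180, 180, 180].

## Interface

Orientations are given as a 3x3 rotation matrix whose columns are the frame's x, y, z axes.
In Python, from station import bot gives the robot as it stands. The module is installed in compiled form; this text tells all that it offers.
- The arm moves only by the tool apply_moves, never from a script. Its arguments are lists of equal length, an entry for each row: "rotation": the turn, a rotation vector about the tool's x, y, z each as a share of 360 degrees, from -1 to 1, a list of three; "slide": the shift along the tool's x, y, z each as a share of 0.15 m, from -1 to 1, a list of three; "claw": the opening, from 0 (shut) to 1 (fully open). A call has 1 to 12 rows; each row shifts and turns the commanded pose from where the row before left it, along the tool's axes as they then stand; what a row does not reach is not made up. A row lasts 1/10 s, in which the tool goes at most 50 mm and 8.59 degrees, less where a joint would pass 70% of its speed; a pose out of reach is approached as far as the arm can. A call with a number of a shift or a turn outside -1 to 1 is refused whole. A call with a gripper value outside its range is refused whole. The fingers move at their own pace and stop on an object; "newtons" is the grip in N (left out, the last holds). Time passes only in rows, so rows that do not move let the fingers close. It gives the time, the measured TCP pose, the force and the opening at its end, in the units of the state.
- bot.state(): the state, without advancing time (a new reading comes with each control period).
- bot.grab_frame(name): name is "scene" or "side" or "wrist"; returns a dict with "pixels" (480x640x3 uint8, blue, green, red), "fx", "fy", "cx", "cy" (pixels), "R" (3x3) and "t" (3): a world point X has camera coordinates R X + t. Camera axes: x right, y down, z forward; pixel columns grow to the right and rows downward; lengths in m; the calibration is good to about 2 mm. A picture is of the moment at which its call begins. There is no depth.
- bot.finish_job(): hands the job in, once; it reports no verdict.
The state is a dict: "clock": time; "joint_positions": joint angles; "joint_velocities": joint speeds; "joint_efforts": joint torques, N m; "position": TCP position; "eef_rot": TCP orientation; "ft_force": force on the tool from outside, world axes, zero at the start; "torque": the same for the moment, N m; "opening": opening from 0.0 (shut) to 1.0 (fully open).
Only numpy, scipy, OpenCV 4.12 (cv2) and the standard library are available. Lean on these libraries where they do the work, as an engineer would, in place of code of your own. Each camera call takes 0.05 s, during which the arm holds its last target. There are 200 camera calls.

## Working session

There is one attempt and no reset: what is moved stays moved. The work goes in short steps, Python scripts to look and compute and a tool call to move; the robot and the scene stay as the last step left them, time stands still between calls to the robot, and variables do not carry over. Pictures are saved under pics/ and viewed, about 8 in all and at most 12, crops included, and the job is handed in when it is done.

Besides the shell and the picture viewer there is one more tool, called after ">>>" as a command line: name --argument value ..., lists and objects as JSON in quotes. apply_moves: Moves the arm, as the interface text tells. Its arguments: {"type":"object","properties":{"rotation":{"type":"array"},"slide":{"type":"array"},"claw":{"type":"array"},"newtons":{"type":"number"}},"required":["rotation","slide","claw"]}

```bash
mkdir -p pics
python3 - <<'E'
from station import bot
import cv2,numpy as np,pickle
np.set_printoptions(precision=4,suppress=True)
fr={}
for n in ("scene","side","wrist"):
    f=bot.grab_frame(n); fr[n]=f; cv2.imwrite(f"pics/{n}0.png",f["pixels"])
    print(n,f["fx"],f["cx"],f["cy"],"cam at",-np.array(f["R"]).T@np.array(f["t"]))
pickle.dump(fr,open("f0.pkl","wb"))
s=bot.state();print(s)
E
```

```text
scene 541.9871978925652 316.35404820580067 236.76320801976718 cam at [ 1.6361 -0.2614  0.9211]
side 484.3720045320489 326.23030714827945 241.43404446405708 cam at [ 0.2298 -1.0806  0.6306]
wrist 380.99088940280615 313.2798317543053 237.35593010116213 cam at [0.1501 0.4814 0.3732]
{'clock': 0.15, 'joint_positions': array([65.2597, 13.8227,  0.2321, 76.5027, -0.0003, 89.9998]), 'joint_velocities': array([-0.0371, -0.0253,  0.2061, -0.0382, -0.0031, -0.1101]), 'joint_efforts': array([ -0.    , -37.2635,  25.2639,   0.0124,  -0.    ,   0.    ]), 'position': array([0.2092, 0.4539, 0.404 ]), 'eef_rot': array([[-0.0007, -0.9082,  0.4185],
       [-0.0015,  0.4185,  0.9082],
       [-1.    , -0.    , -0.0016]]), 'ft_force': array([-0.2681, -0.2541,  0.3948]), 'torque': array([-0.0272,  0.0115,  0.0611]), 'opening': 0.9986184405658377}
```

View pics/scene0.png

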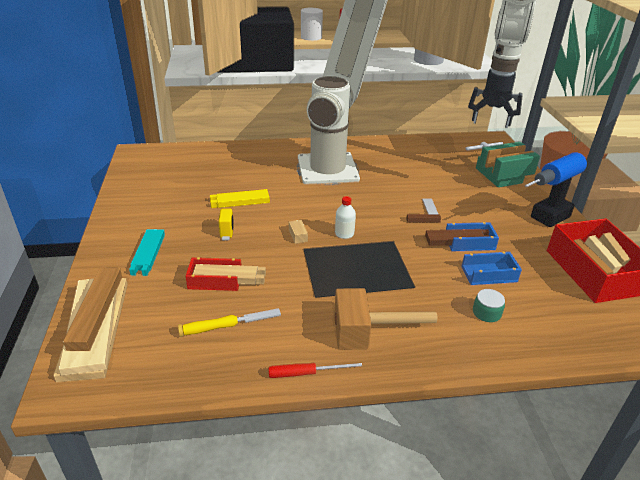

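View pics/side0.png

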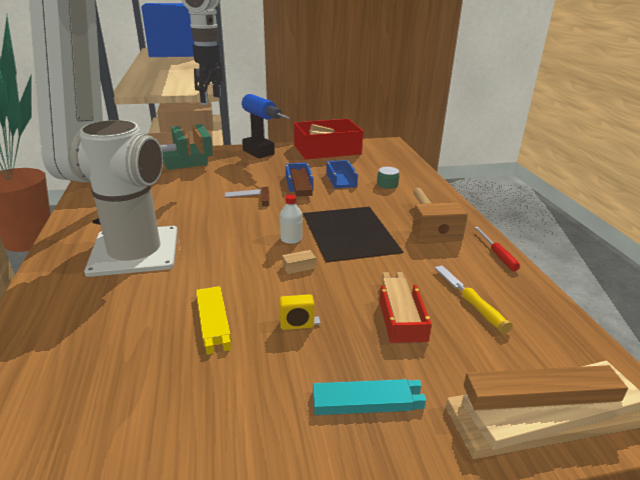

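View pics/wrist0.png

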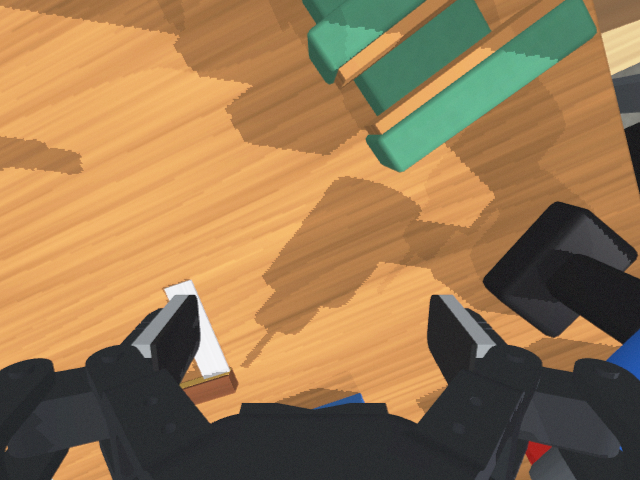

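The scene view shows the red cradle at about (215,273), with the board's tails pointing right (+y) at (265,272). The empty blue bay is at (490,268), the full one at (470,237), and the mat at (358,268). The side view agrees: cradle (405,310), free bay (342,174). The wrist view shows only distractors. I'll take rough positions first, then refine them with the wrist camera.

```bash
cat > h.py <<'E'
import numpy as np,cv2,pickle
np.set_printoptions(precision=4,suppress=True)
def cast(f,uv,z):
    uv=np.atleast_2d(np.array(uv,float)); R=np.array(f["R"]);t=np.array(f["t"]);c=-R.T@t
    d=np.c_[(uv[:,0]-f["cx"])/f["fx"],(uv[:,1]-f["cy"])/f["fy"],np.ones(len(uv))]@R
    return c+d*((z-c[2])/d[:,2])[:,None]
def proj(f,X):
    p=np.atleast_2d(X)@np.array(f["R"]).T+np.array(f["t"])
    return np.c_[f["cx"]+f["fx"]*p[:,0]/p[:,2],f["cy"]+f["fy"]*p[:,1]/p[:,2]]
E
python3 - <<'E'
from h import *
fr=pickle.load(open("f0.pkl","rb"));f=fr["scene"];g=fr["side"]
print("board scene",cast(f,[[265,266],[265,276],[195,270]],.032)); print("board side",cast(g,[[386,275],[403,275],[405,318]],.032))
print("free scene",cast(f,[[463,254],[513,253],[520,269],[465,271]],.044));print("side",cast(g,[[326,164],[350,161],[358,175],[334,178]],.044))
print("full scene",cast(f,[[446,225],[490,224],[497,237],[452,238]],.044))
print("mat",cast(f,[[304,248],[394,242],[414,289],[314,296]],.004))
w=fr["wrist"];print(np.array(w["R"]))
E
```

```text
board scene [[ 0.5504 -0.2396  0.032 ]
 [ 0.59   -0.2414  0.032 ]
 [ 0.5494 -0.4167  0.032 ]]
board side [[ 0.5575 -0.252   0.032 ]
 [ 0.5945 -0.2586  0.032 ]
 [ 0.5475 -0.3993  0.032 ]]
free scene [[0.5651 0.283  0.044 ]
 [0.5736 0.4185 0.044 ]
 [0.6396 0.4087 0.044 ]
 [0.6336 0.2641 0.044 ]]
side [[0.559  0.3834 0.044 ]
 [0.6442 0.398  0.044 ]
 [0.6387 0.2771 0.044 ]
 [0.5588 0.2654 0.044 ]]
full scene [[0.4306 0.2801 0.044 ]
 [0.4374 0.4084 0.044 ]
 [0.5    0.4038 0.044 ]
 [0.4929 0.277  0.044 ]]
mat [[ 0.4478 -0.1276  0.004 ]
 [ 0.444   0.1297  0.004 ]
 [ 0.6445  0.133   0.004 ]
 [ 0.6454 -0.1234  0.004 ]]
[[ 0.4185  0.9082 -0.0021]
 [ 0.8771 -0.4036  0.2606]
 [ 0.2358 -0.1109 -0.9655]]
```

>>> apply_moves --rotation '[[0.0227,0,0],[0.0227,0,0],[0.0227,0,0],[0.0227,0,0],[0.0227,0,0],[0.0227,0,0],[0.0227,0,0],[0.0227,0,0],[0,0,0],[0,0,0],[0,0,0],[0,0,0]]' --slide '[[0,0,0],[0,0,0],[0,0,0],[0,0,0],[0,0,0],[0,0,0],[0,0,0],[0,0,0],[0,-0.15,0.07],[0,-0.28,0.13],[0,-0.28,0.13],[0,-0.28,0.13]]' --claw '[1,1,1,1,1,1,1,1,1,1,1,1]' --newtons 35

```text
clock: 1.35
position: [0.2781, 0.304, 0.4043]
eef_rot: [[-0.0, 0.001, 1.0], [-0.001, 1.0, -0.001], [-1.0, -0.001, -0.0]]
ft_force: [0.6, -1.2, 0.5]
opening: 1.003
```

>>> apply_moves --rotation '[[0,0,0],[0,0,0],[0,0,0],[0,0,0],[0,0,0],[0,0,0],[0,0,0],[0,0,0],[0,0,0],[0,0,0],[0,0,0],[0,0,0]]' --slide '[[0,-0.29,0.13],[0,-0.29,0.13],[0,-0.29,0.13],[0,-0.29,0.13],[0,-0.29,0.13],[0,-0.29,0.13],[0,-0.29,0.13],[0,-0.29,0.13],[0,-0.29,0.13],[0,-0.29,0.13],[0,-0.29,0.13],[0,-0.29,0.13]]' --claw '[1,1,1,1,1,1,1,1,1,1,1,1]'

```text
clock: 2.55
position: [0.5112, -0.219, 0.4043]
eef_rot: [[-0.0, 0.002, 1.0], [0.0, 1.0, -0.002], [-1.0, 0.0, -0.0]]
ft_force: [0.9, 0.7, 0.5]
opening: 1.002
```

>>> apply_moves --rotation '[[0,0,0],[0,0,0],[0,0,0],[0,0,0],[0,0,0]]' --slide '[[0,-0.29,0.13],[0,-0.29,0.13],[0,-0.17,0.1],[0,0,0],[0,0,0]]' --claw '[1,1,1,1,1]'

```text
clock: 3.05
position: [0.5646, -0.33, 0.4032]
eef_rot: [[-0.002, 0.003, 1.0], [0.002, 1.0, -0.003], [-1.0, 0.002, -0.002]]
ft_force: [-0.2, -0.3, -0.1]
opening: 0.999
```

Run:
```python
from station import bot
from h import *
f=bot.grab_frame("wrist"); cv2.imwrite("pics/w1.png",f["pixels"]); pickle.dump(f,open("w1.pkl","wb"))
print(bot.state()["position"],bot.state()["eef_rot"])
```

```text
[ 0.5644 -0.3292  0.4039] [[-0.0016  0.002   1.    ]
 [ 0.0013  1.     -0.002 ]
 [-1.      0.0013 -0.0016]]
```

View pics/w1.png

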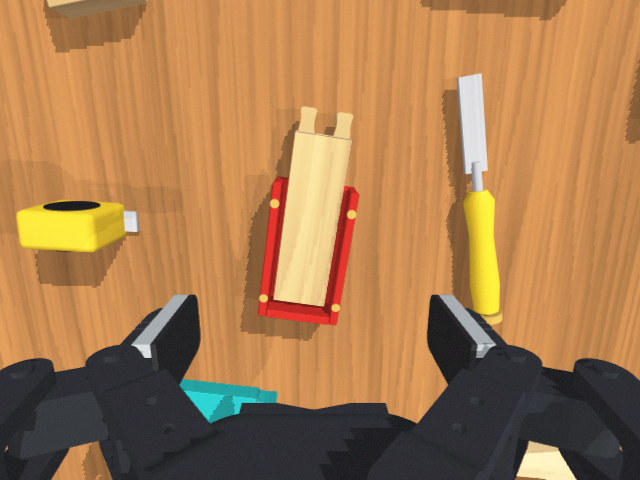

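The wrist view shows the board in the cradle: tail tips at (302–353, 107–114), shoulder line at (297,131)–(351,139), plain end at (274,302)–(325,306). It's yawed a few degrees and surroundings are clear.

Run:
```python
from h import *
f=pickle.load(open("w1.pkl","rb"))
hsv=cv2.cvtColor(f["pixels"],cv2.COLOR_BGR2HSV)
for p in [(310,160),(300,250),(308,120),(240,100)]: print(p,hsv[p[1],p[0]])
P=cast(f,[[302,107],[353,114],[297,131],[351,139],[274,302],[325,306]],.032);print(P)
m=cv2.inRange(hsv,(10,30,185),(30,130,255)); m[:, :260]=0;m[:,365:]=0;m[:95]=0;m[315:]=0
m=cv2.morphologyEx(m,cv2.MORPH_OPEN,np.ones((5,5)))
c=max(cv2.findContours(m,cv2.RETR_EXTERNAL,cv2.CHAIN_APPROX_NONE)[0],key=cv2.contourArea)
Q=cast(f,c[:,0],.032)[:,:2].astype(np.float32)
r=cv2.minAreaRect(Q*1000);print(r,cv2.boxPoints(r))
r=cast(f,[[277,178],[354,188],[261,316],[336,324]],.044);print(r)
```

```text
(310, 160) [ 22  96 248]
(300, 250) [ 22  95 250]
(308, 120) [ 20 103 241]
(240, 100) [ 14 150 218]
[[ 0.5552 -0.2411  0.032 ]
 [ 0.5986 -0.2468  0.032 ]
 [ 0.5507 -0.2606  0.032 ]
 [ 0.5973 -0.2675  0.032 ]
 [ 0.5261 -0.4203  0.032 ]
 [ 0.5756 -0.4247  0.032 ]]
((563.218505859375, -332.14617919921875), (179.91835021972656, 49.775177001953125), 81.4752197265625) [[ 525.2706 -417.4222]
 [ 574.4958 -424.8008]
 [ 601.1664 -246.8701]
 [ 551.9412 -239.4916]]
[[ 0.5335 -0.2995  0.044 ]
 [ 0.5997 -0.3083  0.044 ]
 [ 0.5148 -0.4292  0.044 ]
 [ 0.5858 -0.4376  0.044 ]]
```

>>> apply_moves --rotation '[[0.0233,0,0],[0,0,0],[0,0,0],[0,0,0],[0,0,0],[0,0,0],[0,0,0],[0,0,0],[0,0,0],[0,0,0]]' --slide '[[0,0,0],[0,0.18,-0.005],[0,0.187,0],[0.25,0,0],[0.25,0,0],[0.25,0,0],[0.25,0,0],[0.2,0,0],[0.1,0,0],[0,0,0]]' --claw '[1,1,1,1,1,1,1,1,1,1]'

```text
clock: 4.1
position: [0.5704, -0.2728, 0.2074]
eef_rot: [[-0.005, 0.146, 0.989], [0.003, 0.989, -0.146], [-1.0, 0.002, -0.006]]
ft_force: [-0.3, -0.6, 0.9]
opening: 1.002
```

Run:
```python
from station import bot
from h import *
f=bot.grab_frame("wrist"); cv2.imwrite("pics/w2.png",f["pixels"]); pickle.dump(f,open("w2.pkl","wb"))
print(bot.state()["position"],bot.state()["eef_rot"],bot.state()["ft_force"])
```

```text
[ 0.5713 -0.2735  0.2094] [[-0.0022  0.1463  0.9892]
 [ 0.0012  0.9892 -0.1463]
 [-1.      0.0008 -0.0023]] [ 0.6623 -1.0031  0.2512]
```

View pics/w2.png

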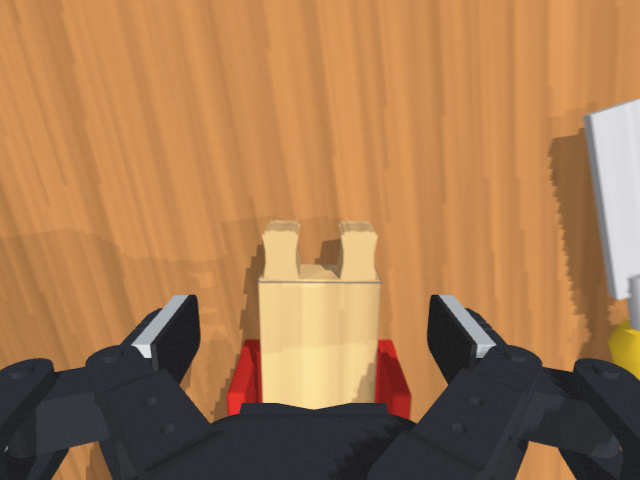

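The board is well centred between the pads (259–380, pads' middle at 314), about 2 mm to the right; the tails stand clear ahead. Next I descend and close at 30 N.

>>> apply_moves --rotation '[[0,0,0],[0,0,0],[0,0,0],[0,0,0],[0,0,0],[0,0,0],[0,0,0],[0,0,0],[0,0,0],[0,0,0],[0,0,0]]' --slide '[[0.05,0,0.013],[0.05,0,0],[0.05,0,0],[0,0,0],[0,0,0],[0,0,0],[0,0,0],[0,0,0],[0,0,0],[0,0,0],[0,0,0]]' --claw '[1,1,1,0.8,0.72,0.68,0.65,0.62,0.59,0.56,0.52]' --newtons 30

```text
clock: 5.25
position: [0.574, -0.2754, 0.1876]
eef_rot: [[0.0, 0.148, 0.989], [-0.0, 0.989, -0.148], [-1.0, -0.0, 0.0]]
ft_force: [-1.1, 0.5, 2.5]
opening: 0.583
```

>>> apply_moves --rotation '[[0,0,0],[0,0,0],[0,0,0],[0,0,0]]' --slide '[[0,0,0],[0,0,0],[0,0,0],[0,0,0]]' --claw '[0.4,0.3,0.2,0.2]' --newtons 30

```text
clock: 5.65
position: [0.574, -0.2753, 0.1874]
eef_rot: [[0.0, 0.148, 0.989], [-0.0, 0.989, -0.148], [-1.0, -0.0, 0.0]]
ft_force: [-1.9, 0.7, 4.4]
opening: 0.582
```

>>> apply_moves --rotation '[[0,0,0],[0,0,0],[0,0,0],[0,0,0],[0,0,0],[0,0,0]]' --slide '[[-0.03,0,0],[-0.07,0,0],[-0.1,0,0],[-0.1,0,0],[-0.06,0,0],[0,0,0]]' --claw '[0.2,0.2,0.2,0.2,0.2,0.2]'

```text
clock: 6.25
position: [0.5747, -0.2757, 0.2432]
eef_rot: [[0.003, 0.148, 0.989], [-0.002, 0.989, -0.148], [-1.0, -0.001, 0.004]]
ft_force: [0.9, 1.2, -0.6]
opening: 0.577
```

Run:
```python
from station import bot
from h import *
f=bot.grab_frame("side"); cv2.imwrite("pics/s3.png",cv2.resize(f["pixels"][180:380,250:550],None,fx=2,fy=2))
g=bot.grab_frame("scene")
print(bot.state()["position"],bot.state()["ft_force"])
print("bottle base",cast(g,[[345,238]],0),"cap",cast(g,[[347,200]],.12))
```

```text
[ 0.5739 -0.2753  0.2411] [-0.8834 -1.4874 -1.7296]
bottle base [[ 0.4068 -0.0049  0.    ]] cap [[ 0.3929 -0.0036  0.12  ]]
```

View pics/s3.png

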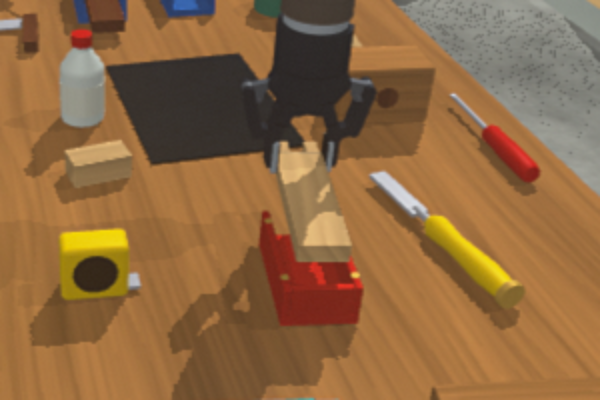

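The crop shows the board held level at its tail end, clear of the cradle. The way to the mat is open: the bottle is at x≈0.40 and the mallet lies beyond the mat.

>>> apply_moves --rotation '[[-0.0077,0,0],[-0.0076,0,0],[0,0,0],[0,0,0],[0,0,0],[0,0,0],[0,0,0],[0,0,0],[0,0,0],[0,0,0],[0,0,0],[0,0,0]]' --slide '[[0,0,0],[0,0.1,-0.01],[0,0.2,-0.02],[0,0.25,-0.025],[0,0.25,-0.025],[0,0.25,-0.025],[0,0.25,-0.025],[0,0.25,-0.025],[0,0.25,-0.025],[0,0.2,-0.02],[0,0.1,-0.01],[0,0,0]]' --claw '[0.2,0.2,0.2,0.2,0.2,0.2,0.2,0.2,0.2,0.2,0.2,0.2]'

```text
clock: 7.55
position: [0.5591, 0.0432, 0.2408]
eef_rot: [[-0.001, 0.048, 0.999], [0.0, 0.999, -0.048], [-1.0, 0.0, -0.001]]
ft_force: [0.5, -1.9, -2.2]
opening: 0.581
```

>>> apply_moves --rotation '[[0,0,0],[0,0,0],[0,0,0],[0,0,0],[0,0,0]]' --slide '[[0.05,0,0],[0.1,0,0],[0.1,0,0],[0.05,0,0],[0,0,0]]' --claw '[0.2,0.2,0.2,0.2,0.2]'

```text
clock: 8.05
position: [0.5589, 0.0395, 0.1945]
eef_rot: [[-0.004, 0.054, 0.999], [-0.001, 0.999, -0.054], [-1.0, -0.001, -0.004]]
ft_force: [-0.5, -0.0, -0.8]
opening: 0.578
```

>>> apply_moves --rotation '[[0,0,0],[0,0,0],[0,0,0],[0,0,0],[0,0,0],[0,0,0],[0,0,0],[0,0,0]]' --slide '[[0.02,0,0],[0.02,0,0],[0.01,0,0],[0.01,0,0],[0.01,0,0],[0.01,0,0],[0.01,0,0],[0,0,0]]' --claw '[0.2,0.2,0.2,0.2,0.2,0.2,0.2,0.2]'

```text
clock: 8.85
position: [0.5596, 0.0409, 0.1825]
eef_rot: [[-0.0, 0.052, 0.999], [-0.0, 0.999, -0.052], [-1.0, -0.0, -0.0]]
ft_force: [-1.2, -0.2, -0.7]
opening: 0.581
```

>>> apply_moves --rotation '[[0,0,0],[0,0,0],[0,0,0],[0,0,0]]' --slide '[[0.005,0,0],[0.005,0,0],[0,0,0],[0,0,0]]' --claw '[0.2,0.2,0.2,0.2]'

```text
clock: 9.25
position: [0.5597, 0.0409, 0.1812]
eef_rot: [[-0.0, 0.052, 0.999], [-0.0, 0.999, -0.052], [-1.0, -0.0, -0.0]]
ft_force: [-0.8, 0.1, -1.1]
opening: 0.579
```

>>> apply_moves --rotation '[[0,0,0],[0,0,0],[0,0,0],[0,0,0],[0,0,0]]' --slide '[[0.005,0,0],[0.005,0,0],[0.004,0,0],[0,0,0],[0,0,0]]' --claw '[0.2,0.2,0.2,0.2,0.2]'

```text
clock: 9.75
position: [0.5597, 0.0409, 0.1797]
eef_rot: [[0.0, 0.052, 0.999], [0.0, 0.999, -0.052], [-1.0, 0.0, 0.0]]
ft_force: [-1.9, 1.0, 5.3]
opening: 0.58
```

>>> apply_moves --rotation '[[0,0,0],[0,0,0],[0,0,0],[0,0,0],[0,0,0],[0,0,0],[0,0,0],[0,0,0],[0,0,0],[0,0,0],[0,0,0],[0,0,0]]' --slide '[[0,0,0],[0,0,0],[0,0,0],[0,0,0],[0,0,0],[0,0,0],[0,0,0],[-0.1,0,0],[-0.2,0,0],[-0.25,0,0],[-0.25,0,0],[-0.25,0,0]]' --claw '[0.59,0.61,0.65,0.7,0.8,0.9,1,1,1,1,1,1]'

```text
clock: 10.95
position: [0.5595, 0.0409, 0.338]
eef_rot: [[-0.0, 0.052, 0.999], [-0.0, 0.999, -0.052], [-1.0, -0.0, -0.0]]
ft_force: [0.9, 0.5, 1.5]
opening: 1.002
```

>>> apply_moves --rotation '[[0,0,0],[0,0,0],[0,0,0],[0,0,0],[0,0,0],[0,0,0],[0,0,0],[0,0,0],[0,0,0]]' --slide '[[-0.25,0.1,0.01],[-0.15,0.2,0.02],[0,0.25,0.03],[0,0.25,0.03],[0,0.25,0.03],[0,0.25,0.03],[0,0.15,0.01],[0,0,0],[0,0,0]]' --claw '[1,1,1,1,1,1,1,1,1]'

```text
clock: 11.85
position: [0.5949, 0.2572, 0.396]
eef_rot: [[-0.001, 0.051, 0.999], [-0.001, 0.999, -0.051], [-1.0, -0.001, -0.001]]
ft_force: [-0.0, -0.7, -0.4]
opening: 1.003
```

Run:
```python
from station import bot
from h import *
f=bot.grab_frame("wrist"); cv2.imwrite("pics/w4.png",f["pixels"]); pickle.dump(f,open("w4.pkl","wb"))
print(bot.state()["position"],bot.state()["eef_rot"])
```

```text
[0.5949 0.2564 0.3963] [[-0.0006  0.0524  0.9986]
 [-0.0008  0.9986 -0.0524]
 [-1.     -0.0008 -0.0006]]
```

View pics/w4.png

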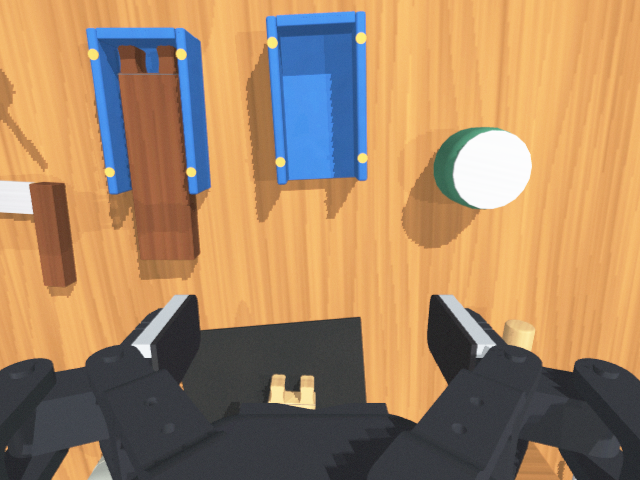

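The wrist view shows the empty bay with rim screws at about (272,43), (361,38), (280,162), (362,158), and the board's tails on the mat at (270–315, 377–408). I'll locate the screws by mask.

Run:
```python
from h import *
f=pickle.load(open("w4.pkl","rb"))
hsv=cv2.cvtColor(f["pixels"],cv2.COLOR_BGR2HSV)
m=cv2.inRange(hsv,(18,80,150),(35,255,255))
b=[]
for p in [(272,43),(361,38),(280,162),(362,158)]:
    y,x=np.nonzero(m[p[1]-8:p[1]+9,p[0]-8:p[0]+9]); b.append((x.mean()+p[0]-8,y.mean()+p[1]-8)); 
print(np.array(b))
P=cast(f,b,.044)[:,:2];print(P)
c=P.mean(0); a=(P[0]-P[2]+P[1]-P[3]);print("centre",c,"yaw",np.degrees(np.arctan2(a[1],a[0])),"len",np.linalg.norm(a)/2,"w",np.linalg.norm(P[0]-P[1]))
print("rim corners",cast(f,[[266,17],[366,12],[277,184],[367,180]],.044))
print("tails on mat",cast(f,[[270,377],[314,378]],.024),"mat",cast(f,[[361,318]],.004))
mb=cv2.inRange(hsv,(100,120,60),(125,255,255))
mb[:, :240]=0
c=max(cv2.findContours(mb,cv2.RETR_EXTERNAL,cv2.CHAIN_APPROX_NONE)[0],key=cv2.contourArea)
r=cv2.minAreaRect((cast(f,c[:,0],.044)[:,:2]*1000).astype(np.float32));print(r)
```

```text
[[271.6889  42.2889]
 [360.7957  37.7527]
 [279.6986 161.726 ]
 [362.3333 157.8194]]
[[0.5703 0.3925]
 [0.6387 0.3922]
 [0.5698 0.3023]
 [0.6383 0.302 ]]
centre [0.6042 0.3472] yaw 89.69579549885314 len 0.0902032160726189 w 0.06835444728970454
rim corners [[0.5674 0.4101 0.044 ]
 [0.6429 0.4096 0.044 ]
 [0.5661 0.284  0.044 ]
 [0.6418 0.2835 0.044 ]]
tails on mat [[0.5418 0.084  0.024 ]
 [0.587  0.0805 0.024 ]] mat [[0.6389 0.1357 0.004 ]]
((604.1728515625, 347.5633850097656), (126.38912200927734, 74.85332489013672), 89.71127319335938)
```

>>> apply_moves --rotation '[[0,0,0],[0,0,0],[0,0,0],[0,0,0],[0,0,0],[0,0,0],[0,0,0],[0,0,0],[0,0,0],[0,0,0],[0,0,0],[0,0,0]]' --slide '[[0,-0.125,-0.01],[0,-0.25,-0.016],[0,-0.25,-0.016],[0,-0.25,-0.016],[0,-0.25,-0.016],[0,-0.25,-0.016],[0,-0.25,-0.016],[0,-0.25,-0.016],[0,-0.25,-0.016],[0,-0.125,-0.006],[0,0,0],[0,0,0]]' --claw '[1,1,1,1,1,1,1,1,1,1,1,1]'

```text
clock: 13.1
position: [0.5552, -0.0803, 0.3969]
eef_rot: [[0.0, 0.055, 0.998], [0.0, 0.998, -0.055], [-1.0, 0.0, 0.0]]
ft_force: [0.1, 0.9, -1.6]
opening: 0.999
```

Run:
```python
from station import bot
from h import *
f=bot.grab_frame("wrist"); cv2.imwrite("pics/w5.png",f["pixels"]); pickle.dump(f,open("w5.pkl","wb"))
s=bot.state();print(s["position"],s["eef_rot"])
hsv=cv2.cvtColor(f["pixels"],cv2.COLOR_BGR2HSV)
m=cv2.inRange(hsv,(10,30,150),(30,130,255)); 
m[:, :220]=0;m[:,420:]=0
m=cv2.morphologyEx(m,cv2.MORPH_OPEN,np.ones((5,5)))
for c in cv2.findContours(m,cv2.RETR_EXTERNAL,cv2.CHAIN_APPROX_NONE)[0]:
    if cv2.contourArea(c)<1500: continue
    print(cv2.boundingRect(c))
    r=cv2.minAreaRect((cast(f,c[:,0],.024)[:,:2]*1000).astype(np.float32));print(r)
```

```text
[ 0.5554 -0.0795  0.3969] [[ 0.0002  0.0535  0.9986]
 [ 0.0003  0.9986 -0.0535]
 [-1.      0.0003  0.0002]]
(279, 22, 63, 217)
((555.4646606445312, -17.10125732421875), (180.03045654296875, 50.11897277832031), 84.86470031738281)
```

View pics/w5.png

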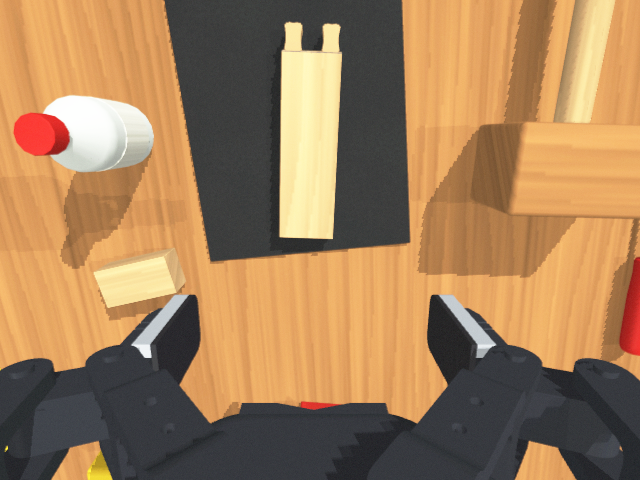

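The wrist view shows the board flat on the mat (279–342, 22–239) with its plain end towards the gripper and free space around it. The mask rectangle measures 180.0 x 50.1 mm, so that estimate looks sound.

>>> apply_moves --rotation '[[0.0058,0,0],[0,0,0],[0,0,0],[0,0,0],[0,0,0],[0,0,0],[0,0,0],[0,0,0],[0,0,0],[0,0,0],[0,0,0],[0,0,0]]' --slide '[[0,0,0],[0,-0.052,-0.037],[0.15,0,0],[0.25,0,0],[0.25,0,0],[0.25,0,0],[0.2,0,0],[0.15,0,0],[0.1,0,0],[0.05,0,0],[0.04,0,0],[0,0,0]]' --claw '[1,1,1,1,1,1,1,1,1,1,1,1]'

```text
clock: 14.35
position: [0.5495, -0.0862, 0.1805]
eef_rot: [[-0.0, 0.088, 0.996], [0.0, 0.996, -0.088], [-1.0, 0.0, -0.0]]
ft_force: [0.6, 0.1, 0.1]
opening: 0.996
```

>>> apply_moves --rotation '[[0,0,0],[0,0,0],[0,0,0],[0,0,0],[0,0,0],[0,0,0],[0,0,0],[0,0,0],[0,0,0],[0,0,0],[0,0,0],[0,0,0]]' --slide '[[0,0,0],[0,0,0],[0,0,0],[0,0,0],[0,0,0],[0,0,0],[0,0,0],[0,0,0],[0,0,0],[0,0,0],[0,0,0],[0,0,0]]' --claw '[0.8,0.72,0.68,0.65,0.62,0.59,0.56,0.5,0.4,0.3,0.2,0.2]' --newtons 30

```text
clock: 15.55
position: [0.5497, -0.0864, 0.1809]
eef_rot: [[0.0, 0.089, 0.996], [-0.0, 0.996, -0.089], [-1.0, -0.0, 0.0]]
ft_force: [-1.1, 0.7, 5.0]
opening: 0.581
```

>>> apply_moves --rotation '[[0,0,0],[0,0,0],[0,0,0],[0,0,0],[0,0,0],[0,0,0],[-0.0067,0,0],[-0.0066,0,0],[0,0,0]]' --slide '[[-0.03,0,0],[-0.07,0,0],[-0.1,0,0],[-0.1,0,0],[-0.1,0,0],[-0.06,0,0],[0,0,0],[0,0,0],[0,0,0]]' --claw '[0.2,0.2,0.2,0.2,0.2,0.2,0.2,0.2,0.2]'

```text
clock: 16.45
position: [0.5495, -0.0863, 0.2497]
eef_rot: [[-0.0, 0.005, 1.0], [0.0, 1.0, -0.005], [-1.0, 0.0, -0.0]]
ft_force: [-0.3, -0.0, -0.8]
opening: 0.575
```

>>> apply_moves --rotation '[[0,0,0],[0,0,0],[0,0,0],[0,0,0],[0,0,0],[0,0,0],[0,0,0],[0,0,0],[0,0,0],[0,0,0],[0,0,0],[0,0,0]]' --slide '[[0,0.1,0.02],[0,0.2,0.04],[0,0.25,0.04],[0,0.25,0.04],[0,0.25,0.04],[0,0.25,0.04],[0,0.25,0.04],[0,0.25,0.04],[0,0.18,0.03],[0,0.1,0.02],[0,0,0],[0,0,0]]' --claw '[0.2,0.2,0.2,0.2,0.2,0.2,0.2,0.2,0.2,0.2,0.2,0.2]'

```text
clock: 17.65
position: [0.6034, 0.2251, 0.2492]
eef_rot: [[-0.001, 0.005, 1.0], [-0.001, 1.0, -0.005], [-1.0, -0.001, -0.001]]
ft_force: [-0.3, -0.8, -1.5]
opening: 0.58
```

Run:
```python
from station import bot
from h import *
f=bot.grab_frame("wrist"); cv2.imwrite("pics/w6.png",f["pixels"]); pickle.dump(f,open("w6.pkl","wb"))
s=bot.state();print(s["position"],s["eef_rot"],s["ft_force"])
```

```text
[0.6034 0.2244 0.2493] [[-0.0011  0.0062  1.    ]
 [-0.0011  1.     -0.0062]
 [-1.     -0.0011 -0.0011]] [-0.5045 -0.8263 -0.8333]
```

View pics/w6.png

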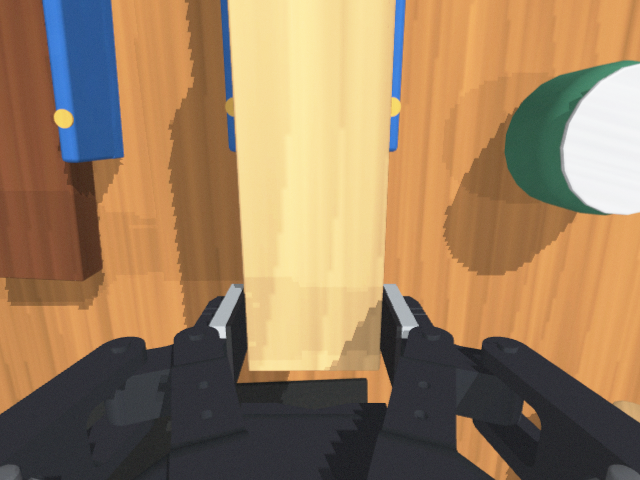

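The board lies centred over the bay: edges at 239/388 and bay outer walls at 229/398 on row 150, both with their middle at 313.5, and parallel. The tin clears the fingers. Now I lower it.

>>> apply_moves --rotation '[[0,0,0],[0,0,0],[0,0,0],[0,0,0],[0,0,0],[0,0,0],[0,0,0],[0,0,0],[0,0,0],[0,0,0]]' --slide '[[0.04,0,0],[0.07,0,0],[0.07,0,0],[0.06,0,0],[0.04,0,0],[0.03,0,0],[0.02,0,0],[0.02,0,0],[0.01,0,0],[0,0,0]]' --claw '[0.2,0.2,0.2,0.2,0.2,0.2,0.2,0.2,0.2,0.2]'

```text
clock: 18.7
position: [0.6037, 0.2254, 0.1956]
eef_rot: [[0.0, 0.005, 1.0], [0.0, 1.0, -0.005], [-1.0, 0.0, 0.0]]
ft_force: [-1.2, -0.5, -0.4]
opening: 0.579
```

>>> apply_moves --rotation '[[0,0,0],[0,0,0],[0,0,0],[0,0,0],[0,0,0]]' --slide '[[0.005,0,0],[0.005,0,0],[0.005,0,0],[0.005,0,0],[0,0,0]]' --claw '[0.2,0.2,0.2,0.2,0.2]'

```text
clock: 19.2
position: [0.6037, 0.2253, 0.1925]
eef_rot: [[-0.0, 0.005, 1.0], [-0.0, 1.0, -0.005], [-1.0, -0.0, -0.0]]
ft_force: [0.1, 1.0, -1.1]
opening: 0.579
```

>>> apply_moves --rotation '[[0,0,0],[0,0,0],[0,0,0],[0,0,0],[0,0,0]]' --slide '[[0.006,0,0],[0.006,0,0],[0.005,0,0],[0,0,0],[0,0,0]]' --claw '[0.2,0.2,0.2,0.2,0.2]'

```text
clock: 19.7
position: [0.6037, 0.2254, 0.19]
eef_rot: [[-0.0, 0.005, 1.0], [-0.0, 1.0, -0.005], [-1.0, -0.0, -0.0]]
ft_force: [0.4, -0.5, -0.8]
opening: 0.579
```

>>> apply_moves --rotation '[[0,0,0],[0,0,0],[0,0,0],[0,0,0]]' --slide '[[0.004,0,0],[0.004,0,0],[0,0,0],[0,0,0]]' --claw '[0.2,0.2,0.2,0.2]'

```text
clock: 20.1
position: [0.6038, 0.2254, 0.1889]
eef_rot: [[0.0, 0.005, 1.0], [0.0, 1.0, -0.005], [-1.0, 0.0, 0.0]]
ft_force: [0.7, -0.3, -0.6]
opening: 0.575
```

>>> apply_moves --rotation '[[0,0,0],[0,0,0],[0,0,0]]' --slide '[[0.004,0,0],[0.002,0,0],[0,0,0]]' --claw '[0.2,0.2,0.2]'

```text
clock: 20.4
position: [0.6038, 0.2253, 0.1885]
eef_rot: [[0.0, 0.005, 1.0], [0.0, 1.0, -0.005], [-1.0, 0.0, 0.0]]
ft_force: [-2.0, -1.6, 3.6]
opening: 0.576
```

Floor contact at 3.6 N. Sliding in gently.

>>> apply_moves --rotation '[[0,0,0],[0,0,0],[0,0,0],[0,0,0],[0,0,0],[0,0,0],[0,0,0],[0,0,0],[0,0,0],[0,0,0],[0,0,0]]' --slide '[[0,0.005,0],[0,0.01,0],[0,0.013,0],[0,0.013,0],[0,0.013,0],[0,0.013,0],[0,0.013,0],[0,0.01,0],[0,0.007,0],[0,0,0],[0,0,0]]' --claw '[0.2,0.2,0.2,0.2,0.2,0.2,0.2,0.2,0.2,0.2,0.2]'

```text
clock: 21.5
position: [0.6042, 0.24, 0.1885]
eef_rot: [[0.001, 0.005, 1.0], [0.0, 1.0, -0.005], [-1.0, 0.0, 0.001]]
ft_force: [-1.1, -3.9, 5.9]
opening: 0.579
```

>>> apply_moves --rotation '[[0,0,0],[0,0,0],[0,0,0],[0,0,0],[0,0,0]]' --slide '[[0,0.004,0],[0,0.004,0],[0,0.004,0],[0,0.004,0],[0,0,0]]' --claw '[0.2,0.2,0.2,0.2,0.2]'

```text
clock: 22.0
position: [0.6042, 0.2423, 0.1886]
eef_rot: [[0.001, 0.005, 1.0], [-0.0, 1.0, -0.005], [-1.0, -0.0, 0.001]]
ft_force: [-0.4, -4.5, 5.4]
opening: 0.575
```

>>> apply_moves --rotation '[[0,0,0],[0,0,0],[0,0,0],[0,0,0]]' --slide '[[0,0.004,0],[0,0.004,0],[0,0,0],[0,0,0]]' --claw '[0.2,0.2,0.2,0.2]'

```text
clock: 22.4
position: [0.6042, 0.2435, 0.1886]
eef_rot: [[0.001, 0.005, 1.0], [-0.0, 1.0, -0.005], [-1.0, -0.0, 0.001]]
ft_force: [-0.9, -4.1, 6.3]
opening: 0.576
```

>>> apply_moves --rotation '[[0,0,0],[0,0,0],[0,0,0],[0,0,0]]' --slide '[[0,0.004,0],[0,0.004,0],[0,0,0],[0,0,0]]' --claw '[0.2,0.2,0.2,0.2]'

```text
clock: 22.8
position: [0.6042, 0.2445, 0.1886]
eef_rot: [[0.001, 0.006, 1.0], [-0.001, 1.0, -0.006], [-1.0, -0.001, 0.001]]
ft_force: [0.1, -4.4, 7.0]
opening: 0.576
```

>>> apply_moves --rotation '[[0,0,0],[0,0,0],[0,0,0],[0,0,0]]' --slide '[[-0.001,0.004,0],[0,0.004,0],[0,0,0],[0,0,0]]' --claw '[0.2,0.2,0.2,0.2]'

```text
clock: 23.2
position: [0.6042, 0.2449, 0.1886]
eef_rot: [[0.001, 0.006, 1.0], [-0.003, 1.0, -0.006], [-1.0, -0.003, 0.001]]
ft_force: [0.0, -6.3, 7.4]
opening: 0.58
```

Run:
```python
from station import bot
from h import *
f=bot.grab_frame("wrist");g=bot.grab_frame("scene");pickle.dump((f,g),open("w7.pkl","wb"))
a=cv2.resize(g["pixels"][210:310,410:550],None,fx=4,fy=4)
b=cv2.resize(f["pixels"],None,fx=.5,fy=.5)
o=np.zeros((660,560,3),np.uint8);o[:400]=a;o[410:650,:320]=b
cv2.imwrite("pics/c7.png",o);print(bot.state()["ft_force"],bot.state()["position"])
```

```text
[-0.2399 -7.1588  7.0055] [0.6042 0.2449 0.1886]
```

View pics/c7.png

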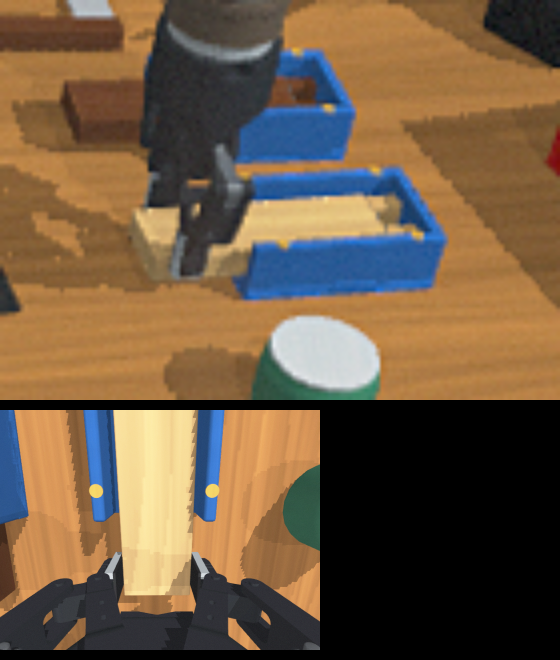

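The crops show the board between the bay walls with its tails at the back. The last 1.2 mm command moved the tool only 0.4 mm with the force rising, which fits the back stop. One small nudge will confirm it.

>>> apply_moves --rotation '[[0,0,0],[0,0,0],[0,0,0]]' --slide '[[0,0.006,0],[0,0,0],[0,0,0]]' --claw '[0.2,0.2,0.2]'

```text
clock: 23.6
position: [0.6042, 0.2452, 0.1886]
eef_rot: [[0.001, 0.007, 1.0], [-0.004, 1.0, -0.007], [-1.0, -0.004, 0.001]]
ft_force: [-0.1, -9.1, 7.1]
opening: 0.576
```

Stop confirmed: 9 N and almost no travel. I'll relieve the push, open, and retreat straight up.

>>> apply_moves --rotation '[[0,0,0],[0,0,0],[0,0,0],[0,0,0],[0,0,0],[0,0,0],[0,0,0],[0,0,0],[0,0,0],[0,0,0],[0,0,0],[0,0,0]]' --slide '[[0,-0.006,0],[0,0,0],[0,0,0],[0,0,0],[0,0,0],[0,0,0],[0,0,0],[0,0,0],[-0.05,0,0],[-0.1,0,0],[-0.2,0,0],[-0.25,0,0]]' --claw '[0.2,0.59,0.61,0.65,0.7,0.8,0.9,1,1,1,1,1]'

```text
clock: 24.8
position: [0.6032, 0.2456, 0.2778]
eef_rot: [[-0.003, 0.005, 1.0], [-0.001, 1.0, -0.005], [-1.0, -0.001, -0.003]]
ft_force: [-0.1, 0.8, 0.2]
opening: 1.0
```

>>> apply_moves --rotation '[[0,0,0],[0,0,0],[0,0,0],[0,0,0],[0,0,0],[0,0,0],[0,0,0]]' --slide '[[-0.25,0,0],[-0.25,0,0],[-0.25,0,0],[-0.1,0,0],[0,0,0],[0,0,0],[0,0,0]]' --claw '[1,1,1,1,1,1,1]'

```text
clock: 25.5
position: [0.6035, 0.2458, 0.4037]
eef_rot: [[-0.003, 0.005, 1.0], [-0.001, 1.0, -0.005], [-1.0, -0.001, -0.003]]
ft_force: [0.0, -1.4, 0.4]
opening: 0.998
```

Run:
```python
from station import bot
from h import *
f=bot.grab_frame("wrist"); cv2.imwrite("pics/w8.png",f["pixels"]); pickle.dump(f,open("w8.pkl","wb"))
s=bot.state();print(s["clock"],s["position"],s["ft_force"])
hsv=cv2.cvtColor(f["pixels"],cv2.COLOR_BGR2HSV)
m=cv2.inRange(hsv,(10,30,185),(30,130,255)); m[:,:250]=0;m[:,380:]=0
m=cv2.morphologyEx(m,cv2.MORPH_OPEN,np.ones((5,5)))
c=max(cv2.findContours(m,cv2.RETR_EXTERNAL,cv2.CHAIN_APPROX_NONE)[0],key=cv2.contourArea)
print(cv2.boundingRect(c),cv2.minAreaRect((cast(f,c[:,0],.032)[:,:2]*1000).astype(np.float32)))
```

```text
25.55 [0.6035 0.2458 0.4034] [-0.1095  0.2692  0.0728]
(285, 16, 59, 217) ((605.0128784179688, 313.47491455078125), (178.58692932128906, 50.12526321411133), 89.74003601074219)
```

View pics/w8.png

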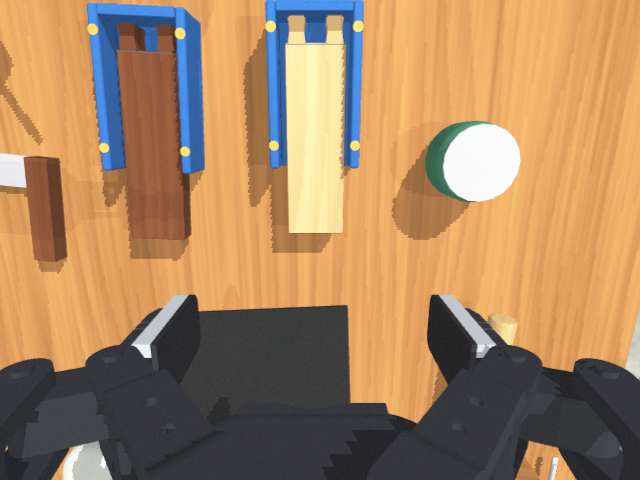

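The wrist view shows the pine board in the free bay at (285–344, 16–233), tails at the back wall and plain end sticking out. The dark board in the other bay is still in place.

```bash
python3 -c "
from station import bot
print(bot.finish_job())"
```

```text
the job is handed in; nothing more can be done
None
```

The pale board is in the empty blue bay, lying flat with the dovetails inward and the plain end sticking out. I handed the job in at about 25.6 s of the 54 s allowed.

- **How it went:** I gripped the tail end at 30 N, laid the board on the mat and took hold again at the plain end. I then lowered it into the bay and slid it in slowly until it met the back stop.
- **Contact forces:** the readings I took between moves were about 5 N when setting it down on the mat, 3.6 N at the bay floor, up to 7 N downward while sliding, and 9 N at the stop. Forces within a move were not read.
- **Final position:** after letting go, the wrist camera put the board's centre at (0.605, 0.3135) m, yaw 89.7°. The bay's axis there is x ≈ 0.604 at the same yaw, and a board fully home should be centred at y ≈ 0.313.
- **Surroundings:** the gripper was open and well clear, with a force reading near zero. The dark board and the tin looked undisturbed in the last picture. I did not re-check the rest of the bench after letting go.
- **Small disagreements:** my first estimate of the bay's yaw from the scene camera was about 87°, and I used the wrist camera's 89.7° instead. The stop came about 1.5 mm later than predicted, and the final outline measured 178.6 mm long instead of 180. Both are within the roughly 2 mm calibration tolerance.

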